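Find and seat the rocking trivet tile

ROBOT

A 6-joint arm with a two-finger parallel gripper is mounted at the origin on the work surface. World frame = base frame: x ahead of the robot, y to its left, z up, the work surface at z = 0. Lengths are in m, angles in rad, forces in N, time in s.
With the tool pointing down it reaches from about 0.425 to 0.95 m from the base axis. Payload 3.5 kg.
Tool frame: the origin (TCP) lies midway between the tips of the shut fingers; the grasp point (between the pads) lies 19 mm behind it (ctrl.pinch_z is the distance from the TCP to the grasp point, in m); z points along the fingers, y is the line along which they close (so a half turn about z gives the same grasp; the last joint's range is limited). The gripper opens to 85 mm and grips with 20 to 120 N. Pads are 22 mm wide; open, the fingers measure 114 mm over their backs; the gripper's body (76 mm by 85 mm) begins 54 mm behind the grasp point. The pads swing forward as they close: fully open they stand 13 mm farther back than shut.
Start: joints at [0.952, 0.286, 1.577, -0, 1.279, -0.15], TCP at [0.305, 0.602, 0.231] pointing down, gripper open.
Joint ranges: [-2.77, 2.77], [-0.9, 2.22], [0.21, 2.48], [-1.53, 4.67], [0.24, 2.81], [-2.84, 2.84]. Speed limits (rad/s): [2.79, 2.79, 3.14, 3.14, 3.14, 3.14].

INTERFACE

Orientations are given as a unit quaternion [x, y, z, w].
In Python, from plant import get_state, viewer, sign_off, ctrl gives the robot as it stands. The module is installed in compiled form; this text tells all that it offers.
- The arm moves only by the shell command python3 -m handwheel 'ROWS' [FORCE]. ROWS is JSON, a list that holds one entry, the list of rows, each a list of 5 numbers: the finger opening in m, from 0 to 0.0854, then the shift along the tool's x, y, z in m, then the turn about the tool's z in degrees. In form: [[[claw, x, y, z, spin], ...]]. A call has 1 to 12 rows; each row shifts and turns the commanded pose from where the row before left it, along the tool's axes as they then stand; what a row does not reach is not made up. A row lasts 1/12 s, in which the tool goes at most 41.7 mm and 7.16 degrees, less where a joint would pass 70% of its speed; a pose out of reach is approached as far as the arm can. A call is refused whole if a number of a shift passes 0.0417 or a number of a turn 7.16, either way. A call with a gripper value outside its range is refused whole. The fingers move at their own pace and stop on an object; FORCE is the grip in N (left out, the last holds). Time passes only in rows, so rows that do not move let the fingers close. It gives the time, the measured TCP pose, the force, the opening and the grip force at its end, in the units of the state.
- get_state(): the state, without advancing time (a new reading comes with each control period).
- viewer.read_camera(name): name is "scene" or "top" or "wrist"; returns the picture (480x640x3 uint8, blue, green, red); there is no depth.
- viewer.camera_params(name): a dict with "fov_y" (degrees; the focal length in pixels is half the picture's height over the tangent of half this angle, whatever the lens; pixels are square), "cx", "cy" (the principal point, pixels), "k1" (the pictures are not rectified: a ray, as slopes to the right and down, at radius r is drawn at 1 + k1 r^2 times it, then the intrinsics apply), "xyz" and "attitude" of the camera in the world; the wrist camera has in their place "hand_eye" (4x4, takes a point from camera to tool coordinates, whose origin is the TCP and whose axes are the flange's). Camera axes: x right, y up, looking along -z (the intrinsics and any distortion apply to the point x, -y, -z); pixel columns grow to the right and rows downward; lengths in m; the calibration is good to about 2 mm. A picture is of the moment at which its call begins: read the wrist's pose just before it. camera_params takes no time and is no camera call.
- sign_off(): hands the job in; it is judged then, once.
Trained networks look in the newest picture that a camera, given by its name, has taken for a name from the list of things; names that differ only in an ending like _2 or _b are one class to them, and where a whole thing is asked for, a point or a joint stands for the part that bears it (a point fixed in the world has none). Each returns a list of dicts, best first, with "confidence" (0 to 1); they miss things now and then, are a little off and sometimes report something else, mostly with a low value. They report only what shows in the picture. A call takes as long as a camera call. They do not tell look-alikes from the thing itself.
- viewer.look_for(camera, name): "extent" ([left, top, width, height] as shares, 0 to 1, of the picture: columns of its width, rows of its height, round what is visible of it).
- viewer.outline_of(camera, name): "mask" (480x640 bool, what is visible of it) and "extent" ([left, top, width, height] as shares, 0 to 1, of the picture: columns of its width, rows of its height, round what is visible of it).
- viewer.pinpoint(camera, name): "xy" ([column, row] as shares, 0 to 1, of the picture: columns of its width, rows of its height: a listed point, or the origin of a listed thing).
The state is a dict: "time": time; "qpos": joint angles; "dq": joint speeds; "joint_efforts": joint torques, N m; "eef_pos": TCP position; "tcp_rot": TCP orientation; "contact_force": force on the tool from outside, world axes, zero at the start; "wrist_torque": the same for the moment, N m; "opening": opening from 0.0 (shut) to 1.0 (fully open); "finger_force": force on a finger pad.
Only numpy, scipy, OpenCV 4.12 (cv2) and the standard library are available. Lean on these libraries where they do the work, as an engineer would, in place of code of your own. Each camera call takes 0.05 s, during which the arm holds its last target. There are 200 camera calls.

TASK

One of the four terracotta tiles in the steel landing trivet rocks, because its clip is not pressed in. Going from the robot's left to its right, press all four tiles one after another with a fingertip to find it, then press the rocking tile home, level and flush with the frame like the others, and finish with the fingertip still pressing on that tile. Do not lift a tile out of its recess, and leave everything else on the worktop where it is.

Things in the scene. Friction and masses are not known exactly. Their poses are not given: they have to be found in the camera images.
- trivet: steel landing trivet fixed to the worktop, 100 (x) x 352 (y) x 20 high mm; origin at the centre of its underside, y along the row of tiles (to the robot's left), z up. Four square recesses 66.5 mm wide, centres at x = 0, y = 126, 42, -42, -126 mm; in each a ledge round the edge at z = 10 mm carries the seated tile, whose top is then flush with the frame at z = 20 mm.
- tile_1: terracotta tile, the leftmost as seen from the robot (greatest y); 64 x 64 x 10 mm, about 90 g, loose in its recess with about 1 mm of play; origin at the centre of its underside, z up to its top face (10 mm above). Any one of the four may be the rocking one: an unpressed round clip, 16 mm across, under its middle holds it about 5 mm above its seat
- tile_2: terracotta tile, second from the left; 64 x 64 x 10 mm, about 90 g, loose in its recess with about 1 mm of play; origin at the centre of its underside, z up to its top face (10 mm above). Pressed lightly near an edge, a rocking tile tips up to 9 degrees (that edge down to the ledge, the opposite one up); a seated tile stays still
- tile_3: terracotta tile, third from the left; 64 x 64 x 10 mm, about 90 g, loose in its recess with about 1 mm of play; origin at the centre of its underside, z up to its top face (10 mm above). About 7 N straight down on the middle of a rocking tile slides its clip in, and it stays in; a press of 3 N does not
- tile_4: terracotta tile, the rightmost (least y); 64 x 64 x 10 mm, about 90 g, loose in its recess with about 1 mm of play; origin at the centre of its underside, z up to its top face (10 mm above). Clips are hidden below the tiles; three of the four are already pressed in
- crumb_tray_lip (a point): black grip lip of the half-open crumb tray of the stainless pizza oven (fixed, 400 deep x 360 wide x 250 mm high, at the left of the worktop), about 60 mm up in front of the oven, the point at the middle of the lip's top; the tray would slide if knocked; leave alone
- scraper: black plastic dough scraper lying flat, 110 x 125 x 16 mm, origin at its underside; behind the trivet; leave alone
- jar: amber glass jar with dark twist cap, 54 mm across, 85 mm tall, origin at the centre of its underside; behind the trivet; leave alone
- mug: blue enamel mug, 82 mm across, 85 mm tall, origin at the centre of its underside; behind the trivet; leave alone
- ladle: aluminium ladle lying at the right of the trivet, 300 mm long along its own x, bowl 84 mm across and 32 mm high at +x, origin about the middle of its length at the worktop; leave alone
- pinch_bowl: small white salt bowl, 72 mm across, 32 mm tall, origin at the centre of its underside; left of the trivet; leave alone
Things that resemble listed ones, but are neither listed nor needed, are in the scene too. What is shaped like the tile_3 but pink is not meant. What is shaped like the tile_1 but green is not meant.

How it is judged:
On the way, in this order (a step that is already met when the one before it is completed fails the run):
1. tile 1 (the leftmost as seen from the robot (greatest y)) is pressed by the fingers with more than 1 N (contact force between the fingers and tile_1 above 1 N), for 0.04 s.
2. tile 2 (second from the left) is pressed by the fingers with more than 1 N (contact force between the fingers and tile_2 above 1 N), for 0.04 s.
3. tile 3 (third from the left) is pressed by the fingers with more than 1 N (contact force between the fingers and tile_3 above 1 N), for 0.04 s.
4. tile 4 (the rightmost (least y)) is pressed by the fingers with more than 1 N (contact force between the fingers and tile_4 above 1 N), for 0.04 s.
At the end, for the whole second after the job is handed in: All four tiles lie on their ledges (underside 8 to 11.8 mm above the trivet's underside, seated 10 mm) and level within 0.05 rad, and the fingers still press with more than 1 N on the tile that was rocking (the one whose position is more than 3 mm from its start) (z of tile_1 in the frame of trivet between 0.008 and 0.0118 m and z of tile_2 in the frame of trivet between 0.008 and 0.0118 m and z of tile_3 in the frame of trivet between 0.008 and 0.0118 m and z of tile_4 in the frame of trivet between 0.008 and 0.0118 m and angle between each of tile_1, tile_2, tile_3, tile_4's own z axis and vertical below 0.05 rad and ((contact force between the fingers and tile_1 above 1 N and distance of tile_1 from where it was at the start of the episode above 0.003 m) or (contact force between the fingers and tile_2 above 1 N and distance of tile_2 from where it was at the start of the episode above 0.003 m) or (contact force between the fingers and tile_3 above 1 N and distance of tile_3 from where it was at the start of the episode above 0.003 m) or (contact force between the fingers and tile_4 above 1 N and distance of tile_4 from where it was at the start of the episode above 0.003 m))); the arm keeps its last pose, push and grip.
It fails at once if a tile is lifted more than 12 mm above its seat (z of any of tile_1, tile_2, tile_3, tile_4 in the frame of trivet above 0.022 m).
It fails at once if a bystander or the oven's crumb tray is moved more than 15 mm (distance of any of scraper, jar, mug, ladle, pinch_bowl, crumb_tray_lip from where it was at the start of the episode above 0.015 m).
It fails at once if a bystander is tipped over (angle between any of scraper, jar, mug, ladle, pinch_bowl's own z axis and vertical above 0.35 rad).
It also fails if it takes over 56 s, if anything falls off the work surface, if the arm or the gripper's body presses on something with over 40 N, if the wrist force passes 120 N, or if a joint passes its speed limit or range.

## Working session

There is one attempt and no reset: what is moved stays moved. The work goes in short steps, Python scripts to look and compute and a shell command to move; the robot and the scene stay as the last step left them, time stands still between calls to the robot, and variables do not carry over. Pictures are saved under pics/ and viewed, at most 10 in all, crops included, and the job is handed in when it is done.

```bash
mkdir -p pics
cat > h.py <<'E'
import numpy as np, cv2
from scipy.spatial.transform import Rotation as R
from plant import get_state, viewer, sign_off, ctrl
def cam(n):
    p=viewer.camera_params(n); f=240/np.tan(np.radians(p["fov_y"])/2)
    if "hand_eye" in p:
        s=get_state(); T=np.eye(4); T[:3,:3]=R.from_quat(s["tcp_rot"]).as_matrix(); T[:3,3]=s["eef_pos"]
        M=T@np.array(p["hand_eye"])
    else:
        M=np.eye(4); a=np.array(p["attitude"]); M[:3,:3]=R.from_quat(a).as_matrix() if a.size==4 else a.reshape(3,3); M[:3,3]=p["xyz"]
    return p,f,M
def unproj(n,px,z,c=None):
    p,f,M=c or cam(n); K=np.array([[f,0,p["cx"]],[0,f,p["cy"]],[0,0,1.]])
    u=cv2.undistortPoints(np.array([[px]],float),K,np.array([p["k1"],0,0,0.]))[0,0]
    d=M[:3,:3]@np.array([u[0],-u[1],-1]); o=M[:3,3]
    return o+d*(z-o[2])/d[2]
E
python3 - <<'E'
from h import *
print(get_state()); 
for n in("scene","top","wrist"):
    c=cam(n);print(n,c[0]); im=viewer.read_camera(n); cv2.imwrite(f"pics/{n}0.png",im)
    if n=="scene":continue
    for t in("trivet","tile_1"):
        for d in viewer.pinpoint(n,t):
            px=np.array(d["xy"])*[640,480]; print(n,t,d["confidence"],px,unproj(n,px,0 if t=="trivet" else .012,c))
E
```

```text
{'time': 0.0, 'qpos': array([ 9.52004146e-01,  2.87197686e-01,  1.57816493e+00, -2.21468048e-05,
        1.27858340e+00, -1.49983847e-01]), 'dq': array([-0.00036513,  0.0011617 , -0.00137608, -0.00151333,  0.0004452 ,
        0.0008045 ]), 'joint_efforts': array([ 6.63824740e-04, -4.05965638e+01, -2.92629254e+01, -1.55141743e-04,
        5.67983123e-03, -8.47276681e-06]), 'eef_pos': array([0.30456893, 0.60165387, 0.22993235]), 'tcp_rot': array([ 2.32260213e-01,  9.72652975e-01, -1.09479126e-03, -4.31419075e-04]), 'contact_force': array([0.01493526, 0.01057953, 0.30558403]), 'wrist_torque': array([-0.00806599,  0.03882531, -0.01366264]), 'finger_force': 0.0, 'opening': 1.0029784460839637}
scene {'fov_y': 55.213711764299795, 'cx': 318.21891383411054, 'cy': 249.06097020872687, 'k1': -0.07613720700312097, 'xyz': array([ 1.48764668, -0.41500874,  0.98560467]), 'attitude': array([0.35761178, 0.20977697, 0.45951156, 0.78546583])}
top {'fov_y': 47.2830983679838, 'cx': 317.3184490704297, 'cy': 238.08333931964663, 'k1': -0.07704160885784343, 'xyz': array([0.4103614 , 0.07855318, 1.54449879]), 
[... 481 characters left out ...]
67446 0.012     ]
top tile_1 0.72 [342.08 245.52] [ 0.53339372 -0.01492878  0.012     ]
top tile_1 0.62 [393.728 234.912] [ 0.56599606 -0.16041076  0.012     ]
top tile_1 0.61 [346.496 308.784] [ 0.35712427 -0.02951307  0.012     ]
wrist {'fov_y': 58.72718903916611, 'cx': 312.83956825696947, 'cy': 245.5800532249485, 'k1': -0.047182851746699714, 'hand_eye': array([[ 6.50491637e-04,  9.59776347e-01,  2.80764919e-01,
         7.05663391e-02],
       [ 9.99999747e-01, -7.04712494e-04,  9.21586317e-05,
        -6.20459622e-04],
       [ 2.86310221e-04,  2.80764788e-01, -9.59776563e-01,
        -1.42255733e-01],
       [ 0.00000000e+00,  0.00000000e+00,  0.00000000e+00,
         1.00000000e+00]])}
```

View pics/top0.png

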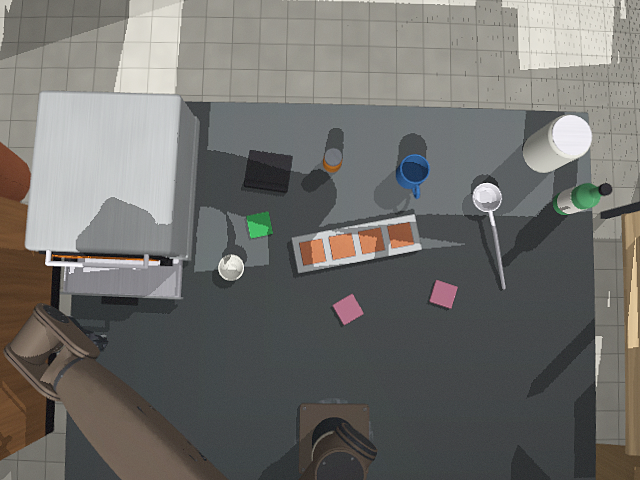

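View pics/scene0.png

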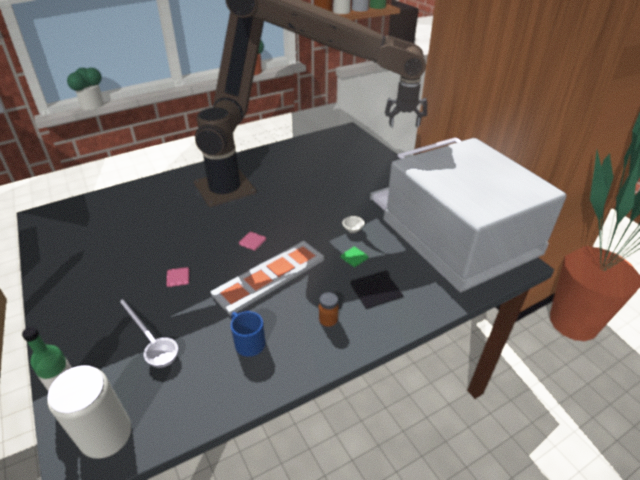

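The top view shows the trivet with its four orange tiles at about (313,252), (342,246), (371,240) and (401,235). The look-alikes are pink squares at (348,309) and (443,294) and a green one at (259,225); I exclude them by colour and because they lie outside the trivet. Next I fit the four tile centres and take one close crop.

```bash
cat >> h.py <<'E'
def tiles(n,im,c,z=.02):
    hsv=cv2.cvtColor(im,cv2.COLOR_BGR2HSV); m=cv2.inRange(hsv,(4,90,60),(18,255,255))
    k,_,st,ce=cv2.connectedComponentsWithStats(cv2.morphologyEx(m,cv2.MORPH_OPEN,np.ones((3,3))))
    out=[]
    for i in range(1,k):
        if st[i,4]<150: continue
        r=cv2.minAreaRect(np.argwhere((_==i))[:,::-1].astype(np.float32))
        out.append((r[0],r[1],st[i,4],unproj(n,r[0],z,c)))
    return out
E
python3 - <<'E'
from h import *
c=cam("top"); im=cv2.imread("pics/top0.png")
P=[]
for t in tiles("top",im,c):
    print(t)
    if 290<t[0][0]<425 and 215<t[0][1]<275: P.append(t[3][:2])
P=np.array(sorted(P,key=lambda q:-q[1])); print(P, np.linalg.norm(np.diff(P,axis=0),axis=1))
if len(P)==4:
    u=P[0]-P[3]; u/=np.linalg.norm(u); m=P.mean(0); print(m,np.degrees(np.arctan2(-u[0],u[1])),[m+u*k for k in(.126,.042,-.042,-.126)])
s=get_state(); print(R.from_quat(s["tcp_rot"]).as_matrix().round(3))
cv2.imwrite("pics/crop.png",cv2.resize(im[205:325,240:460],None,fx=3.5,fy=3.5,interpolation=cv2.INTER_CUBIC))
E
```

```text
((25.5, 301.0), (316.0, 51.0), np.int32(9569), array([0.36020604, 0.87060214, 0.02      ]))
((400.1538391113281, 234.76922607421875), (22.74947166442871, 22.357236862182617), np.int32(504), array([ 0.56592116, -0.17729717,  0.02      ]))
((370.9615173339844, 240.30770874023438), (22.55335235595703, 22.553354263305664), np.int32(512), array([ 0.54882742, -0.095189  ,  0.02      ]))
((341.5769348144531, 245.88461303710938), (23.141700744628906, 22.749469757080078), np.int32(522), array([ 0.53170527, -0.01304763,  0.02      ]))
((312.0386047363281, 251.55203247070312), (22.76587677001953, 22.823806762695312), np.int32(517), array([0.51438852, 0.06912561, 0.02      ]))
((617.5, 462.0), (34.0, 43.0), np.int32(1250), array([-0.06676877, -0.80266733,  0.02      ]))
[[ 0.51438852  0.06912561]
 [ 0.53170527 -0.01304763]
 [ 0.54882742 -0.095189  ]
 [ 0.56592116 -0.17729717]] [0.08397803 0.08390693 0.08386863]
[ 0.54021059 -0.05410205] 11.811636840367944 [array([0.51441904, 0.06923001]), array([ 0.53161341, -0.01299136]), array([ 0.54880778, -0.09521273]), array([ 0.56600214, -0.1774341 ])]
[[-0.892  0.452 -0.   ]
 [ 0.452  0.892 -0.   ]
 [ 0.    -0.001 -1.   ]]
```

View pics/crop.png

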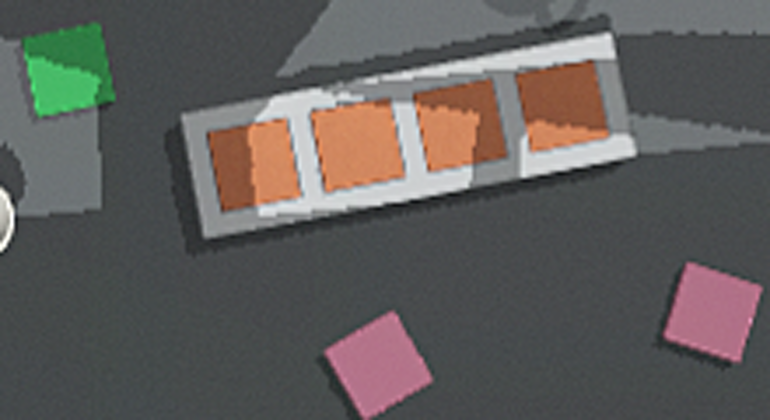

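The fit is sound: centres are 84 mm apart and the row is turned 11.8°. The crop confirms four terracotta tiles in the steel frame, with the pink and green squares outside it. I move around the oven towards tile 1 and shut the fingers on the way.

```bash
python3 -m handwheel '[[[0,-0.0241,-0.0317,0,0],[0,-0.0241,-0.0317,0,0],[0,-0.0241,-0.0317,0,0],[0,-0.0241,-0.0317,0,0],[0,-0.0241,-0.0317,0,0],[0,-0.0241,-0.0317,0,0],[0,-0.0241,-0.0317,0,0],[0,-0.0241,-0.0317,0,0],[0,-0.0241,-0.0317,0,0]]]' 20
python3 -m handwheel '[[[0,-0.035,-0.016,0,0],[0,-0.035,-0.016,0,0],[0,-0.035,-0.016,0,0],[0,-0.035,-0.016,0,0],[0,-0.035,-0.016,0.02,0],[0,-0.035,-0.016,0.02,0],[0,0,0,0.02,0],[0,0,0,0,0],[0,0,0,0,0]]]'
cat > d.py <<'E'
import sys
from h import *
s=get_state(); Rm=R.from_quat(s["tcp_rot"]).as_matrix()
for i,p in enumerate([(0.5144,.0692),(.5316,-.0130),(.5488,-.0952),(.5660,-.1774)]):
    print(i+1,(Rm.T@(np.array([*p,.02])-s["eef_pos"])).round(4))
print(s["time"],s["eef_pos"].round(4),s["contact_force"].round(2),s["opening"])
E
python3 d.py
python3 - <<'E'
from h import *
c=cam("wrist"); im=viewer.read_camera("wrist"); cv2.imwrite("pics/w1.png",im)
for t in tiles("wrist",im,c): print(t)
E
```

```text
time: 1.1
eef_pos: [0.3694, 0.248, 0.2315]
tcp_rot: [0.232, 0.973, 0.0, 0.0]
contact_force: [0.9, -0.1, 0.3]
opening: 0.001
finger_force: 0.0
time: 1.85
eef_pos: [0.5106, 0.0714, 0.1717]
tcp_rot: [0.233, 0.973, -0.0, -0.002]
contact_force: [0.2, 0.3, 0.7]
opening: -0.0
finger_force: 0.0
1 [-0.0049 -0.      0.1517]
2 [-0.0574 -0.0656  0.1516]
3 [-0.11   -0.1311  0.1515]
4 [-0.1625 -0.1966  0.1514]
1.85 [0.5106 0.0714 0.1717] [0.15 0.33 0.67] -0.00036879648764332054
((312.39453125, 231.7520751953125), (89.975341796875, 90.71558380126953), np.int32(7920), array([0.51422842, 0.06823783, 0.02      ]))
((224.60020446777344, 301.8563232421875), (90.52284240722656, 85.18365478515625), np.int32(7204), array([ 0.53278733, -0.01488582,  0.02      ]))
((143.70506286621094, 358.21044921875), (77.0222396850586, 72.37592315673828), np.int32(4616), array([ 0.54568585, -0.09657363,  0.02      ]))
((67.46495819091797, 406.4573059082031), (50.475582122802734, 69.84893035888672), np.int32(2800), array([ 0.55543033, -0.18011649,  0.02      ]))
```

View pics/w1.png

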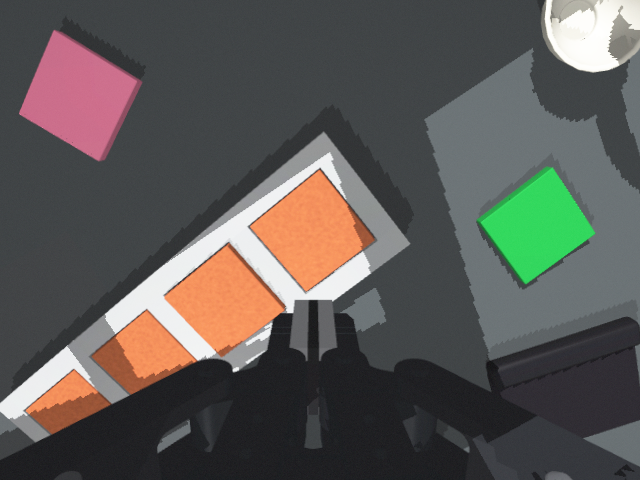

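The wrist view agrees on tile 1's centre at pixel (312,232), which gives (0.514, 0.068). Tile 2 at (225,302) shows a side face and may stand proud. I descend on tile 1.

```bash
python3 -m handwheel '[[[0,-0.005,0,0.035,0],[0,0,0,0.035,0],[0,0,0,0.035,0],[0,0,0,0.032,0],[0,0,0,0,0],[0,0,0,0,0],[0,0,0,0,0]]]'; python3 d.py
```

```text
time: 2.48
eef_pos: [0.5181, 0.0698, 0.0388]
tcp_rot: [0.232, 0.973, 0.0, 0.002]
contact_force: [0.0, 0.6, 0.3]
opening: 0.002
finger_force: 0.0
1 [ 0.0031 -0.0023  0.0188]
2 [-0.0493 -0.0679  0.0189]
3 [-0.1017 -0.1335  0.019 ]
4 [-0.1541 -0.1992  0.0191]
2.4833 [0.5181 0.0698 0.0388] [0.02 0.64 0.35] 0.0022939134307084323
```

```bash
python3 -m handwheel '[[[0,0.003,-0.002,0.008,0],[0,0,0,0.004,0],[0,0,0,0,0],[0,0,0,0,0],[0,0,0,0,0]]]'; for i in 1; do python3 -m handwheel '[[[0,0,0,0.001,0],[0,0,0,0.001,0],[0,0,0,0,0]]]';  done
python3 d.py
```

```text
time: 2.9
eef_pos: [0.5129, 0.0688, 0.0245]
tcp_rot: [0.232, 0.973, 0.0, 0.0]
contact_force: [0.4, -0.1, -0.1]
opening: -0.003
finger_force: 0.0
time: 3.15
eef_pos: [0.5124, 0.0688, 0.0218]
tcp_rot: [0.232, 0.973, -0.0, -0.0]
contact_force: [-0.4, 0.5, -0.2]
opening: -0.002
finger_force: 0.0
1 [-0.0016  0.0013  0.0018]
2 [-0.0541 -0.0643  0.0018]
3 [-0.1065 -0.1299  0.0017]
4 [-0.159  -0.1954  0.0017]
3.15 [0.5124 0.0688 0.0218] [-0.4   0.46 -0.22] -0.0020210934119745116
```

```bash
python3 -m handwheel '[[[0,0,0,0.001,0],[0,0,0,0,0],[0,0,0,0,0]]]';python3 -m handwheel '[[[0,0,0,0.001,0],[0,0,0,0,0],[0,0,0,0,0]]]';python3 -m handwheel '[[[0,0,0,0.0005,0],[0,0,0,0,0],[0,0,0,0,0]]]'
```

```text
time: 3.4
eef_pos: [0.5124, 0.0688, 0.0208]
tcp_rot: [0.232, 0.973, -0.0, -0.0]
contact_force: [0.2, 0.5, -0.5]
opening: 0.001
finger_force: 0.0
time: 3.65
eef_pos: [0.5127, 0.0688, 0.0201]
tcp_rot: [0.232, 0.973, 0.0, 0.0]
contact_force: [-0.3, 0.6, 1.2]
opening: 0.001
finger_force: 0.8
time: 3.9
eef_pos: [0.5127, 0.0688, 0.0201]
tcp_rot: [0.232, 0.973, -0.0, -0.0]
contact_force: [-2.6, -0.5, 4.9]
opening: 0.001
finger_force: 2.5
```

Tile 1 was met at z = 20.1 mm and took 4.9 N, so it is seated. On to tile 2.

```bash
python3 -m handwheel '[[[0,0,0,-0.02,0],[0,-0.018,-0.0215,0,0],[0,-0.018,-0.0215,0,0],[0,-0.018,-0.0215,0,0],[0,0,0,0.005,0],[0,0,0,0.005,0],[0,0,0,0,0],[0,0,0,0,0],[0,0,0,0,0]]]'; python3 d.py
```

```text
time: 4.65
eef_pos: [0.5309, -0.0121, 0.0289]
tcp_rot: [0.232, 0.973, 0.0, -0.001]
contact_force: [1.2, 0.4, -0.3]
opening: 0.006
finger_force: 0.0
1 [0.0513 0.0651 0.009 ]
2 [-0.0011 -0.0005  0.0089]
3 [-0.0535 -0.0661  0.0088]
4 [-0.1059 -0.1318  0.0088]
4.65 [ 0.5309 -0.0121  0.0289] [ 1.25  0.44 -0.34] 0.0058911484654176885
```

```bash
for i in 1; do python3 -m handwheel '[[[0,-0.001,0,0.001,0],[0,0,0,0.001,0],[0,0,0,0,0],[0,0,0,0,0]]]'; python3 -m handwheel '[[[0,0,0,0.001,0],[0,0,0,0,0],[0,0,0,0,0]]]';python3 -m handwheel '[[[0,0,0,0.001,0],[0,0,0,0,0],[0,0,0,0,0]]]'; done
```

```text
time: 4.98
eef_pos: [0.5324, -0.0133, 0.0274]
tcp_rot: [0.232, 0.973, -0.0, -0.0]
contact_force: [0.5, 0.4, 0.0]
opening: 0.001
finger_force: 0.0
time: 5.23
eef_pos: [0.5324, -0.0136, 0.0264]
tcp_rot: [0.232, 0.973, 0.0, -0.0]
contact_force: [0.3, 0.4, 0.4]
opening: -0.001
finger_force: 0.0
time: 5.48
eef_pos: [0.5324, -0.0136, 0.0253]
tcp_rot: [0.232, 0.973, -0.0, -0.0]
contact_force: [0.1, -0.1, -0.1]
opening: -0.0
finger_force: 0.0
```

```bash
python3 -m handwheel '[[[0,0,0,0.0005,0],[0,0,0,0,0],[0,0,0,0,0]]]';python3 -m handwheel '[[[0,0,0,0.0005,0],[0,0,0,0,0],[0,0,0,0,0]]]'
```

```text
time: 5.73
eef_pos: [0.5325, -0.0136, 0.0251]
tcp_rot: [0.232, 0.973, -0.0, 0.0]
contact_force: [-0.8, 0.0, 2.0]
opening: -0.002
finger_force: 0.6
time: 5.98
eef_pos: [0.5326, -0.0136, 0.0248]
tcp_rot: [0.232, 0.973, -0.0, 0.0]
contact_force: [-1.9, 0.5, 4.6]
opening: 0.001
finger_force: 2.0
```

Tile 2 stopped the finger at z = 25.1 mm, 5 mm high, so it is the rocker. It has been pressed with 4.6 N without seating. On to tile 3.

```bash
python3 -m handwheel '[[[0,0,0,-0.016,0],[0,-0.0175,-0.022,0,0],[0,-0.0175,-0.022,0,0],[0,-0.0175,-0.022,0,0],[0,0,0,0.008,0],[0,0,0,0.008,0],[0,0,0,0,0],[0,0,0,0,0],[0,0,0,0,0]]]'; python3 -m handwheel '[[[0,0,0,0.001,0],[0,0,0,0.001,0],[0,0,0,0,0],[0,0,0,0,0]]]'; python3 d.py
```

```text
time: 6.73
eef_pos: [0.5488, -0.0951, 0.0238]
tcp_rot: [0.232, 0.973, 0.0, -0.001]
contact_force: [-0.1, -1.0, 0.2]
opening: -0.002
finger_force: 0.0
time: 7.07
eef_pos: [0.5495, -0.0959, 0.0225]
tcp_rot: [0.232, 0.973, -0.0, 0.0]
contact_force: [0.0, 0.4, -0.5]
opening: -0.002
finger_force: 0.0
1 [0.1059 0.1315 0.0025]
2 [0.0534 0.0659 0.0025]
3 [0.001  0.0003 0.0025]
4 [-0.0515 -0.0653  0.0025]
7.0667 [ 0.5495 -0.0959  0.0225] [ 0.03  0.4  -0.51] -0.0018937581830475868
```

```bash
python3 -m handwheel '[[[0,0,0,0.001,0],[0,0,0,0.001,0],[0,0,0,0.0005,0],[0,0,0,0,0],[0,0,0,0,0]]]'; python3 -m handwheel '[[[0,0,0,0.0005,0],[0,0,0,0,0],[0,0,0,0,0]]]'
```

```text
time: 7.48
eef_pos: [0.5495, -0.0962, 0.0201]
tcp_rot: [0.232, 0.973, 0.0, -0.0]
contact_force: [-1.0, 0.7, 2.4]
opening: 0.005
finger_force: 1.1
time: 7.73
eef_pos: [0.5495, -0.0962, 0.0201]
tcp_rot: [0.232, 0.973, 0.0, -0.0]
contact_force: [-1.7, 1.7, 6.1]
opening: 0.002
finger_force: 2.7
```

Tile 3 was met at 20.1 mm with 6.1 N, so it is seated. On to tile 4.

```bash
python3 -m handwheel '[[[0,0,0,-0.02,0],[0,-0.0172,-0.0218,0,0],[0,-0.0172,-0.0218,0,0],[0,-0.0172,-0.0218,0,0],[0,0,0,0.008,0],[0,0,0,0.008,0],[0,0,0,0,0],[0,0,0,0,0],[0,0,0,0,0]]]'; python3 -m handwheel '[[[0,0,0,0.001,0],[0,0,0,0.001,0],[0,0,0,0.001,0],[0,0,0,0,0],[0,0,0,0,0]]]'; python3 -m handwheel '[[[0,0,0,0.0005,0],[0,0,0,0.0005,0],[0,0,0,0,0],[0,0,0,0,0]]]'; python3 d.py
```

```text
time: 8.48
eef_pos: [0.5654, -0.1766, 0.0228]
tcp_rot: [0.232, 0.973, 0.0, -0.001]
contact_force: [-0.2, 0.1, -0.6]
opening: 0.002
finger_force: 0.0
time: 8.9
eef_pos: [0.566, -0.1777, 0.0205]
tcp_rot: [0.232, 0.973, -0.0, 0.0]
contact_force: [1.1, 0.0, 0.2]
opening: -0.002
finger_force: 0.0
time: 9.23
eef_pos: [0.5661, -0.1779, 0.0201]
tcp_rot: [0.232, 0.973, 0.0, -0.0]
contact_force: [-2.1, 1.8, 5.6]
opening: 0.002
finger_force: 2.7
1 [1.577e-01 1.971e-01 1.000e-04]
2 [1.052e-01 1.315e-01 1.000e-04]
3 [0.0528 0.066  0.0001]
4 [0.0003 0.0004 0.0001]
9.2333 [ 0.5661 -0.1779  0.0201] [-2.13  1.79  5.63] 0.0016205923662869059
```

Tile 4 is seated too (5.6 N at 20.1 mm). I go back to the middle of tile 2 to press it home.

```bash
python3 -m handwheel '[[[0,0,0,-0.02,0],[0,0.021,0.0263,0,0],[0,0.021,0.0263,0,0],[0,0.021,0.0263,0,0],[0,0.021,0.0263,0,0],[0,0.021,0.0263,0,0],[0,0,0,0.005,0],[0,0,0,0.005,0],[0,0,0,0,0],[0,0,0,0,0],[0,0,0,0,0]]]'; python3 d.py;  python3 -m handwheel '[[[0,0,0,0.001,0],[0,0,0,0.001,0],[0,0,0,0.001,0],[0,0,0,0.001,0],[0,0,0,0.0005,0],[0,0,0,0.0005,0],[0,0,0,0,0],[0,0,0,0,0]]]'; python3 d.py
```

```text
time: 10.15
eef_pos: [0.5322, -0.0143, 0.0294]
tcp_rot: [0.233, 0.972, -0.0, 0.0]
contact_force: [-0.2, -0.1, 0.6]
opening: -0.002
finger_force: 0.0
1 [0.0537 0.0664 0.0093]
2 [0.0011 0.0009 0.0094]
3 [-0.0515 -0.0646  0.0094]
4 [-0.1041 -0.13    0.0094]
10.15 [ 0.5322 -0.0143  0.0294] [-0.24 -0.11  0.61] -0.0022311735853695214
time: 10.82
eef_pos: [0.5317, -0.0132, 0.0247]
tcp_rot: [0.232, 0.973, -0.0, -0.0]
contact_force: [-2.3, -0.8, 3.0]
opening: -0.004
finger_force: 1.7
1 [0.0526 0.0657 0.0047]
2 [0.0002 0.0002 0.0047]
3 [-0.0523 -0.0654  0.0047]
4 [-0.1048 -0.131   0.0047]
10.8167 [ 0.5317 -0.0132  0.0247] [-2.26 -0.79  2.99] -0.004136502689832845
```

```bash
python3 -m handwheel '[[[0,0,0,0.0005,0],[0,0,0,0.0005,0],[0,0,0,0.0005,0],[0,0,0,0.0005,0],[0,0,0,0.0005,0],[0,0,0,0.0005,0],[0,0,0,0.0005,0],[0,0,0,0.0005,0],[0,0,0,0,0],[0,0,0,0,0]]]';python3 -m handwheel '[[[0,0,0,0.0005,0],[0,0,0,0.0005,0],[0,0,0,0,0],[0,0,0,0,0]]]'
```

```text
time: 11.65
eef_pos: [0.5317, -0.0132, 0.0203]
tcp_rot: [0.232, 0.973, -0.0, 0.0]
contact_force: [-1.4, -1.6, 2.9]
opening: 0.0
finger_force: 1.5
time: 11.98
eef_pos: [0.5317, -0.0132, 0.0201]
tcp_rot: [0.232, 0.973, -0.0, -0.0]
contact_force: [-3.8, -2.1, 8.1]
opening: 0.002
finger_force: 3.9
```

```bash
python3 -m handwheel '[[[0,0,0,0.0005,0],[0,0,0,0,0],[0,0,0,0,0],[0,0,0,0,0]]]'
python3 - <<'E'
from h import *
im=viewer.read_camera("wrist"); cv2.imwrite("pics/w2.png",im)
im=viewer.read_camera("scene"); cv2.imwrite("pics/s2.png",cv2.resize(im[200:380,90:420],None,fx=2.4,fy=2.4,interpolation=cv2.INTER_CUBIC))
print(get_state()["contact_force"],get_state()["eef_pos"])
E
```

```text
time: 12.32
eef_pos: [0.5317, -0.0132, 0.02]
tcp_rot: [0.232, 0.973, -0.0, -0.0]
contact_force: [-5.7, -1.6, 10.7]
opening: 0.001
finger_force: 5.4
[-4.96776487 -0.47149076 10.60029915] [ 0.53170728 -0.01317314  0.02001883]
```

View pics/s2.png

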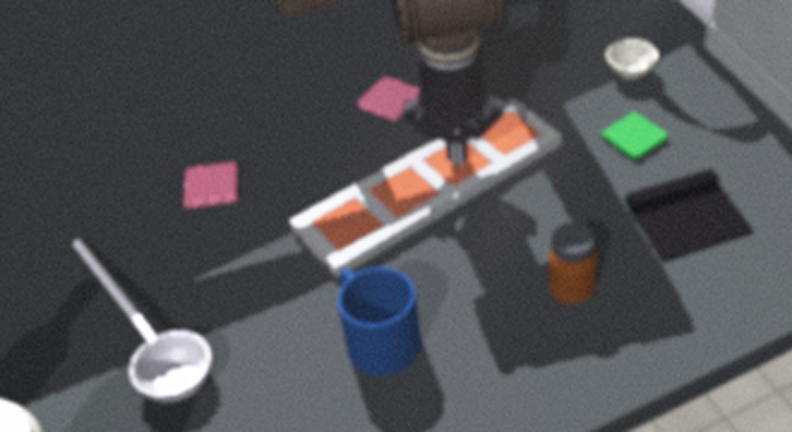

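View pics/w2.png

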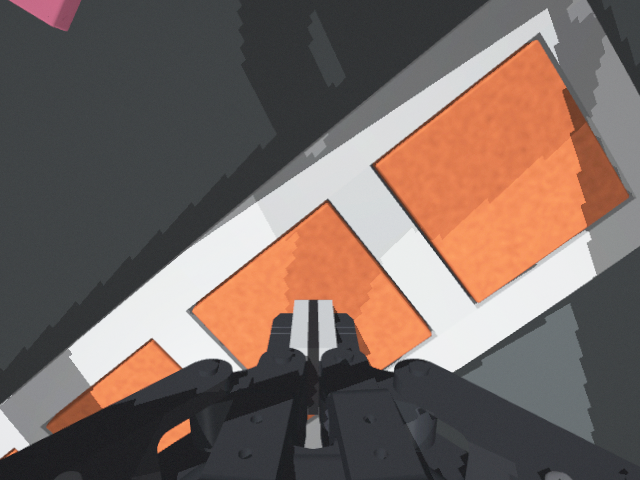

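The wrist view shows tile 2 (corners at about (328,201), (190,310) and (433,332)) level and flush with the frame, with the fingertip at its middle. The scene crop shows the mug, jar, scraper, bowl and ladle where they were, and the fingers are still pressing with about 10.6 N.

```bash
python3 -c "from plant import sign_off; print(sign_off())"
```

```text
the job is handed in; nothing more can be done
None
```

I pressed all four tiles from left to right and found that tile 2 was the rocking one; I pressed it home level and flush, and handed in the job with the fingertip still pressing on it at about 10.6 N (no verdict was returned).

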